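# Weigh a cast spray of rings on the spring balance

### The arm

A 6-joint arm with a two-finger parallel gripper is mounted at the origin on the work surface. World frame = base frame: x ahead of the robot, y to its left, z up, the work surface at z = 0. Lengths are in m, angles in rad, forces in N, time in s.
With the tool pointing down it reaches from about 0.275 to 0.825 m from the base axis. Payload 5.2 kg.
Tool frame: the origin (TCP) lies on the front face of the gripper's body, between the roots of the fingers; the fingertips stand 84 mm ahead of it and the grasp point (between the pads) lies 65 mm ahead of it (arm.tip_reach is the z of the fingertips in the tool frame, in m); z points along the fingers, y is the line along which they close (so a half turn about z gives the same grasp; the last joint's range is limited). The gripper opens to 93 mm and grips with 3 to 60 N. Pads are 15 mm wide; open, the fingers measure 128 mm over their backs; the gripper's body (75 mm by 188 mm) begins 65 mm behind the grasp point.
Start: joints at [0.971, 0.259, 1.535, -0, 1.348, -0.203], TCP at [0.213, 0.507, 0.303] pointing down, gripper open.
Joint ranges: [-3.14, 3.14], [-0.91, 2.08], [0.19, 2.58], [-1.22, 4.36], [0.22, 2.71], [-3.12, 3.12]. Speed limits (rad/s): [2.57, 2.57, 3.14, 3.14, 3.14, 3.14].

### API

Orientations are given as a rotation vector (axis times angle).
In Python, from bench import telemetry, viewer, arm gives the robot as it stands. The module is installed in compiled form; this text tells all that it offers.
- The arm moves only by the tool jog_arm, never from a script. Its argument "plan" is text: rows parted by semicolons, each of 6 numbers parted by spaces: the shift along the world's x, y, z in cm, then the turn, a rotation vector about the world's x, y, z in rad. In form: x y z ax ay az; .... A call has 1 to 8 rows; each row is the pose to reach, as a shift and turn from the pose commanded when the call began; what a row does not reach only later rows make up. A row lasts 1/8 s, in which the tool goes at most 62.5 mm and 10.7 degrees, less where a joint would pass 70% of its speed; a pose out of reach is approached as far as the arm can. A call with a gripper value outside its range is refused whole. "claw" is the finger opening in cm, from 0 to 9.3, set as the call begins (left out, the last holds). The fingers move at their own pace and stop on an object; "squeeze" is the grip in N (left out, the last holds). Time passes only in rows, so rows that repeat a pose let the fingers close. It gives the time, the measured TCP pose, the force, the opening and the grip force at its end, in the units of the state.
- telemetry.get_obs(): the state, without advancing time (a new reading comes with each control period).
- viewer.read_camera(name): name is "scene" or "top"; returns a dict with "color" (420x560x3 uint8, blue, green, red), "fx", "fy", "cx", "cy" (pixels), "cam_to_world" (4x4, takes a point from camera to world coordinates). Camera axes: x right, y down, z forward; pixel columns grow to the right and rows downward; lengths in m; the calibration is good to about 2 mm. A picture is of the moment at which its call begins. There is no depth.
- arm.finish_job(): hands the job in; it is judged then, once.
The state is a dict: "t": time; "joint_pos": joint angles; "joint_vel": joint speeds; "tau": joint torques, N m; "tool_pos": TCP position; "ee_rot": TCP orientation; "force": force on the tool from outside, world axes, zero at the start; "torque": the same for the moment, N m; "gripper_width": finger opening in m; "finger_force": force on a finger pad.
Only numpy, scipy, OpenCV 4.12 (cv2) and the standard library are available. Lean on these libraries where they do the work, as an engineer would, in place of code of your own. Each camera call takes 0.05 s, during which the arm holds its last target. There are 200 camera calls.

### The job

Take the casting off its wooden rack and hang it by its loop on the hook of the spring balance, easing its weight onto the spring so gently that the balance is not jerked or pulled to its stop. Let go, let it hang and settle, and then slide the brass cursor on the rule up until its index is level with the balance's pointer. Leave the casting hanging still, the cursor at the reading, and the other things on the table as they are.

Things in the scene. Friction and masses are not known exactly. Their poses are not given: they have to be found in the camera images.
- casting: Brass-coloured casting. Origin: centre of its bar, 140 mm along x, 16 mm thick (y), 20 mm tall (z). A loop stands on its middle (in the x-z plane, hole 23 mm, metal 6 mm, top 40 mm above the bar's centre). Under the bar hang four flat rings 23 mm across, 5 mm thick, down to 46 mm below the bar's centre. Balanced about the loop. Weight unknown, 140 to 580 g (alloy varies, some bars are hollow).
- casting_grip (a point): On the bar's centre line, 40 mm from the loop towards the casting's -x end. Here the bar can be pinched across its 16 mm thickness: 19 mm to the face of the rack's upright, 22 mm to the loop. As the balance's tube stands over the hook, the gripper should hold this end, turned to the robot, leaning back from the balance by about 20 degrees.
- casting_eye (a point): Inner top of the loop's hole, the point that bears on a hook; 34 mm above the bar's centre line, in the middle of the bar. The loop's metal reaches 6 mm above it, the open hole 23 mm below it. The hole's axis is the casting's y.
- rack: Fixed wooden rack, base 170 x 80 x 15 mm, x along its length, origin at the centre of its underside. Two uprights, 10 mm thick, 50 mm wide, at x = -64 and 64 mm; the casting's bar lies along x on them, 60 mm above the table (bar centre 70 mm), in notches 20 mm wide and 8 mm deep, open upward.
- stand: Fixed stand of the spring balance. Origin on the table under the balance's axis; x away from the robot, y towards the rule, z up. Base 12 mm thick, x -72 to 88 mm, y -75 to 165 mm. A 16 mm post at x 30, y 135 mm carries at 385 mm height an arm with the upright 20 mm balance tube (x = y = 0, 270 to 422 mm high, its clamp 27 mm). Nothing but the cursor's knob stands on the -x side.
- rule_top (a point): Top of the flat aluminium rule, 280 mm high, at x = 0, y = 78 mm of the stand: 4 mm thick (x), 26 mm wide (y), marked every 10 mm, standing on the base. The cursor slides on it.
- hook (a joint): How far the spring is drawn out, m: 0 unloaded (hook_bowl 204.5 mm above the table), growing as the hook goes down, end stop 0.09. Spring 75 N/m (13 mm per 100 g), lightly damped (1.2 N s/m); it should never move faster than 0.09 m/s. The hook only moves up and down. If the casting is let go before the spring carries its whole weight, or while pulled further down than that, the hook jumps.
- hook_bowl (a point): Lowest inner point of the hook, where the loop will rest; moves with the hook. The hook is a J of 5 mm round steel in the stand's y-z plane, 13 mm wide inside: shank on the +y side, free tip on the -y side. Its underside is 5 mm below this point. Over the bowl, about 30 mm are free up to the rod.
- hook_tip (a point): Top of the hook's free tip, 11 mm above hook_bowl, 10.5 mm from it towards the stand's -y. The loop goes on from the -y side: with the loop's inner top a few mm above the tip, in towards +y until it is over hook_bowl, then down.
- pointer (a point): Tip of the balance's pointer, a thin steel wire from the rod towards the rule (+y), 56 mm from the balance's axis and 40.5 mm above hook_bowl; it moves with the hook. The frame has the stand's axes.
- cursor (a joint): Height of the brass cursor on the rule, m: 0 at its lowest (index 115 mm above the table), growing upward to 0.135. It starts below any reading of this casting, stays where it is left and slides against about 2.5 N of friction.
- cursor_index (a point): Tip of the cursor's index, a small steel point towards the pointer (-y). At equal height, it and the pointer face each other closely, but never touch.
- cursor_knob (a point): Middle of the cursor's brass knob, a cylinder 14 mm across, 26 mm long along the stand's x, sticking out towards the robot at the height of the index. Behind it (+x) are a 7 mm stem and the cursor's block (14 x 36 x 18 mm) on the rule.
- pliers: Not needed, to be left alone: flat pliers with blue grips, 135 mm long, 12 mm high, lying between the rack and the stand; origin on the table under it.
- benchpin: Not needed, to be left alone: small wooden bench block, 62 x 26 x 30 mm high, between the rack and the stand, further out; origin on the table under it.
- cup: Not needed, to be left alone: red plastic cup, 66 mm across, 75 mm high; origin on the table under it.
- bottle: Not needed, to be left alone: clear water bottle, 68 mm across, 200 mm high, far left; origin on the table under it.
- partsbox: Not needed, to be left alone: small clear box with a white lid, 78 x 58 x 26 mm high, on the right; origin on the table under it.
- waxknife: Not needed, to be left alone: wax knife with a dark wooden handle, 150 mm long, lying in front on the left; origin on the table under it.
Not all that is in view belongs to the job. There is more than one size of the casting; the job needs the middle-sized.

How it is judged:
On the way, in this order (a step that is already met when the one before it is completed fails the run):
1. the casting hangs by its loop in the hook, let go, and it and the balance have come to rest (distance between casting_eye and hook_bowl below 0.008 m and contact force between the arm and casting below 0.1 N and velocity of joint hook between -0.01 and 0.01 m/s and linear speed of casting below 0.025 m/s and angle between casting's own z axis and vertical below 0.15 rad), for 0.5 s.
2. the cursor's index has been brought level with the pointer, within 3 mm, the casting still hanging (z of cursor_index in the frame of pointer between -0.003 and 0.003 m and distance between casting_eye and hook_bowl below 0.008 m and contact force between the arm and casting below 0.1 N), for 0.2 s.
At the end, for the whole second after the job is handed in: The casting hangs by its loop in the bowl of the balance's hook (the loop's inner top within 8 mm of the bowl), upright within 0.15 rad, untouched by the robot and at rest (below 25 mm/s, the hook below 10 mm/s), and the cursor's index is level with the pointer within 3 mm (all of step 2 and velocity of joint hook between -0.01 and 0.01 m/s and linear speed of casting below 0.025 m/s and angle between casting's own z axis and vertical below 0.15 rad).
It fails at once if the balance is jerked: its hook moves faster than 0.09 m/s (velocity of joint hook above 0.09 m/s or velocity of joint hook below -0.09 m/s).
It fails at once if the balance is pulled to its end stop (hook more than 86 mm down) (value of joint hook above 0.086 m).
It fails at once if the casting is pressed against the balance or its stand with more than 10 N (contact force between casting and stand above 10 N).
It fails at once if another thing on the table is pushed more than 30 mm from its place (distance of any of pliers, benchpin, cup, bottle, partsbox, waxknife from where it was at the start of the episode above 0.03 m).
It also fails if it takes over 64 s, if anything falls off the work surface, if the arm or the gripper's body presses on something with over 40 N, if the wrist force passes 120 N, or if a joint passes its speed limit or range.

## Working session

There is one attempt and no reset: what is moved stays moved. The work goes in short steps, Python scripts to look and compute and a tool call to move; the robot and the scene stay as the last step left them, time stands still between calls to the robot, and variables do not carry over. Pictures are saved under pics/ and viewed, at most 10 in all, crops included, and the job is handed in when it is done.

Besides the shell and the picture viewer there is one more tool, called after "Request:" as name(argument=value, ...), one argument or row to a line, values as JSON. jog_arm: Moves the arm, as the interface text tells. Its arguments: {"type":"object","properties":{"plan":{"type":"string"},"claw":{"type":"number"},"squeeze":{"type":"number"}},"required":["plan"]}

```bash
mkdir -p pics
cat > h.py <<'E'
import numpy as np, cv2
from bench import telemetry, viewer, arm
def cam(n):
    c=viewer.read_camera(n); return c
def proj(c,P):
    P=np.atleast_2d(P); T=np.linalg.inv(c["cam_to_world"]); q=P@T[:3,:3].T+T[:3,3]
    return np.c_[c["fx"]*q[:,0]/q[:,2]+c["cx"], c["fy"]*q[:,1]/q[:,2]+c["cy"]]
def ray(c,u,v):
    M=c["cam_to_world"]; d=M[:3,:3]@np.array([(u-c["cx"])/c["fx"],(v-c["cy"])/c["fy"],1]); return M[:3,3],d/np.linalg.norm(d)
def onz(c,u,v,z):
    o,d=ray(c,u,v); return o+d*(z-o[2])/d[2]
def tri(c1,p1,c2,p2):
    A=[];b=[]
    for c,p in((c1,p1),(c2,p2)):
        o,d=ray(c,*p); Q=np.eye(3)-np.outer(d,d); A.append(Q); b.append(Q@o)
    A=np.vstack(A);b=np.hstack(b); x,r,_,_=np.linalg.lstsq(A,b,rcond=None); return x,np.sqrt(r)
E
python3 - <<'E'
from h import *
for n in("scene","top"):
    c=cam(n); cv2.imwrite(f"pics/{n}0.png",cv2.resize(c["color"],(800,600),interpolation=cv2.INTER_CUBIC)); print(n,c["fx"],c["cx"],c["cy"],np.round(c["cam_to_world"],3).tolist())
o=telemetry.get_obs(); print(o["tool_pos"],o["ee_rot"],o["gripper_width"])
E
```

```text
scene 483.6323045154883 276.92193935736964 212.43860581258505 [[-0.854, 0.333, -0.399, 1.023], [0.52, 0.567, -0.639, 0.944], [0.013, -0.753, -0.658, 1.135], [0.0, 0.0, 0.0, 1.0]]
top 425.1867968682908 278.80211731748483 210.7645094276176 [[-0.022, -0.995, 0.099, 0.328], [-1.0, 0.023, 0.008, 0.034], [-0.01, -0.099, -0.995, 1.556], [0.0, 0.0, 0.0, 1.0]]
[0.21235398 0.50698136 0.30201175] [-6.19110704e-01 -3.07934349e+00  2.33308337e-03] 0.09264084110437504
```

View pics/scene0.png

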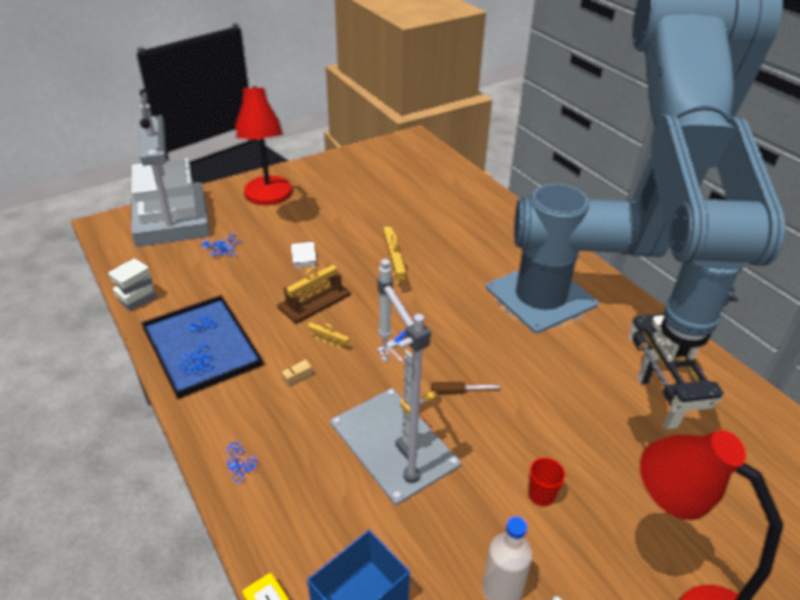

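View pics/top0.png

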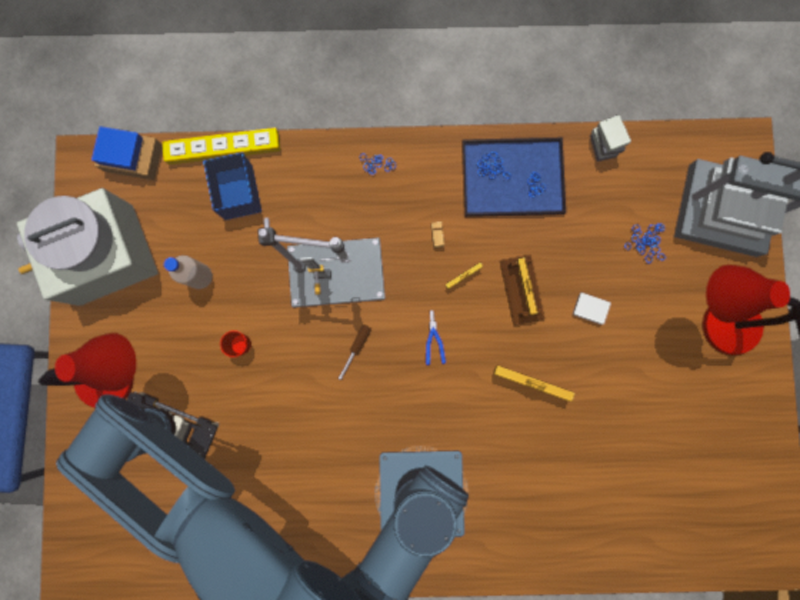

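The scene view shows the rack with the middle casting at about (312,290) of 800x600, with the stand at (400,430). The top view has the rack at (521,288), the stand base at (337,272) and the pliers at (435,340). A small and a large casting lie loose.

Run:
```python
from h import *
t=cam("top")["color"]; s=cam("scene")["color"]
a=cv2.resize(t[165:235,195:295],(800,560),interpolation=cv2.INTER_CUBIC)
cv2.imwrite("pics/a.png",a)
r=lambda im,x0,y0,w,h,W,H:cv2.resize(im[y0:y0+h,x0:x0+w],(W,H),interpolation=cv2.INTER_CUBIC)
b=np.hstack([r(t,340,170,50,66,400,528),r(s,190,180,60,79,400,528)])
cv2.imwrite("pics/b.png",b)
cv2.imwrite("pics/c.png",r(s,225,175,110,180,366,600))
```

```text
(no output)
```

View pics/a.png

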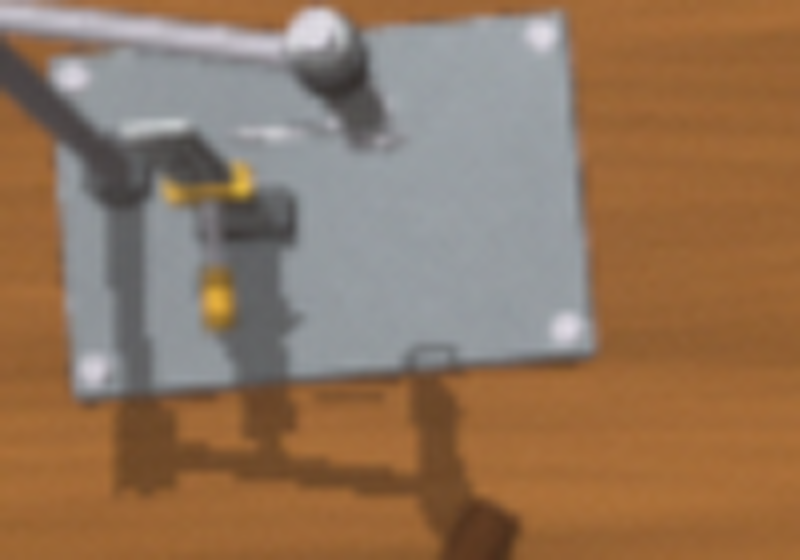

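View pics/b.png

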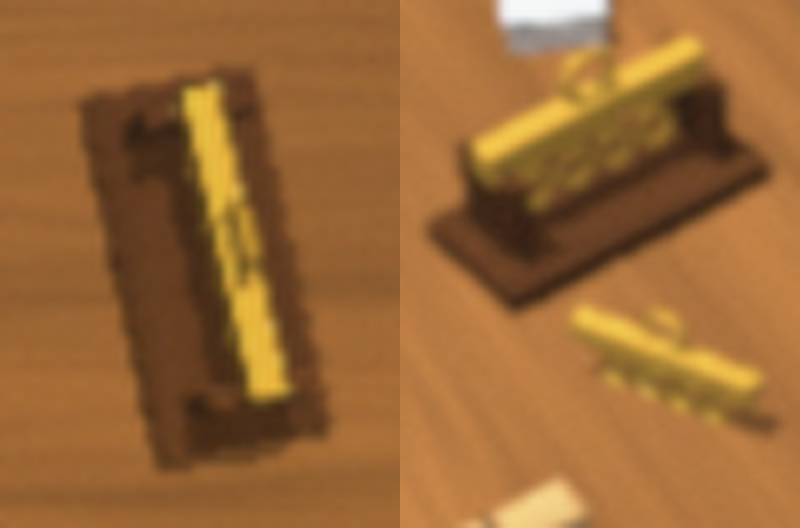

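View pics/c.png

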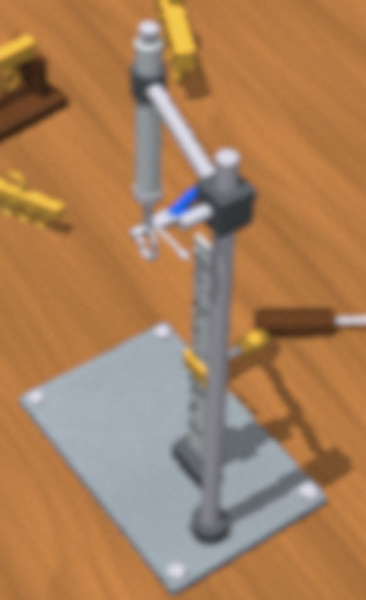

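The crops show the base corners, the bar ends and the cursor knob (about (218,300) in crop a and (257,338) in crop c). They also show the hook, at about (147,245) in crop c. Next I compute the poses.

```bash
cat > m.py <<'E'
from h import *
T=cam("top");S=cam("scene")
pa=lambda u,v:(195+(u+.5)/8-.5,165+(v+.5)/8-.5)
pb=lambda u,v:(340+(u+.5)/8-.5,170+(v+.5)/8-.5)
pb2=lambda u,v:(190+(u-400+.5)*.15-.5,180+(v+.5)*.15-.5)
pc=lambda u,v:(225+(u+.5)*110/366-.5,175+(v+.5)*.3-.5)
L=np.array([[.088,.165],[.088,-.075],[-.072,-.075],[-.072,.165]])
At=np.array([onz(T,*pa(*p),.012)[:2] for p in[(50,58),(565,10),(597,353),(75,398)]])
As=np.array([onz(S,*pc(*p),.012)[:2] for p in[(175,592),(22,400),(162,328),(327,497)]])
def fit(W):
    lc=L-L.mean(0);wc=W-W.mean(0)
    a=np.arctan2((lc[:,0]*wc[:,1]-lc[:,1]*wc[:,0]).sum(),(lc*wc).sum())
    R=np.array([[np.cos(a),-np.sin(a)],[np.sin(a),np.cos(a)]]); o=W.mean(0)-R@L.mean(0)
    return o,a,np.abs(W-(L@R.T+o)).max()
for W in(At,As,(At+As)/2): print(fit(W))
st,a,_=fit((At+As)/2)
R=np.array([[np.cos(a),-np.sin(a)],[np.sin(a),np.cos(a)]])
W=lambda x,y,z:np.r_[R@[x,y]+st,z]
def toc(p): return ((p[0]+.5-225)*366/110-.5,(p[1]+.5-175)/.3-.5)
for n,P in(("bowl",W(0,0,.2045)),("tip",W(0,-.0105,.2155)),("pointer",W(0,.056,.245)),("ruletop",W(0,.078,.28)),("tubetop",W(0,0,.422))):
    print(n,P.round(4),"crop c",np.round(toc(proj(S,P)[0])), "top a",np.round((proj(T,P)[0]+.5-[195,165])*8-.5))
e1=onz(T,*pb(203,83),.08);e2=onz(T,*pb(270,398),.08);print("bar top",e1,e2,np.linalg.norm(e1-e2),np.arctan2(*(e1-e2)[1::-1]))
s1=onz(S,*pb2(692,42),.08);s2=onz(S,*pb2(481,150),.08);print("bar scene",s1,s2,np.linalg.norm(s1-s2),np.arctan2(*(s2-s1)[1::-1]))
print("knob front",tri(T,pa(218,310),S,pc(257,338)))
E
python3 m.py
```

```text
(array([0.55703481, 0.15981711]), np.float64(0.06838293383777157), np.float64(0.001142589284660378))
(array([0.5599005 , 0.16635277]), np.float64(0.07723856752340709), np.float64(0.004710235605812851))
(array([0.55846542, 0.16308472]), np.float64(0.07276253656254947), np.float64(0.0023631570614534025))
bowl [0.5585 0.1631 0.2045] crop c [147. 254.] top a [372. 140.]
tip [0.5592 0.1526 0.2155] crop c [139. 237.] top a [396. 132.]
pointer [0.5544 0.2189 0.245 ] crop c [189. 261.] top a [220. 136.]
ruletop [0.5528 0.2409 0.28  ] crop c [207. 245.] top a [149. 126.]
tubetop [0.5585 0.1631 0.422 ] crop c [148.  41.] top a [310.  33.]
bar top [ 0.5768805  -0.25945196  0.08      ] [ 0.43787223 -0.28271063  0.08      ] 0.1409406511545001 0.16578294827950846
bar scene [ 0.44088616 -0.28083655  0.08      ] [ 0.57437761 -0.25580415  0.08      ] 0.135818216679761 0.1853679022888198
knob front (array([0.4978322 , 0.23569656, 0.13979624]), array([0.00143728]))
```

```bash
cat >> h.py <<'E'
from scipy.spatial.transform import Rotation as Ro
def go(grip,yaw,lean=20,reach=.065,verbose=True):
    """shift(cm)+rotvec from the present pose so that the grasp point is at grip, leaning back"""
    o=telemetry.get_obs(); R0=Ro.from_rotvec(o["ee_rot"]); l=np.deg2rad(lean); best=None
    z=np.array([np.cos(yaw)*np.sin(l),np.sin(yaw)*np.sin(l),-np.cos(l)])
    for s in(1,-1):
        y=s*np.array([-np.sin(yaw),np.cos(yaw),0]); R=Ro.from_matrix(np.c_[np.cross(y,z),y,z]); d=R*R0.inv()
        if best is None or d.magnitude()<best[0]: best=(d.magnitude(),d.as_rotvec())
    sh=(np.asarray(grip)-reach*z-o["tool_pos"])*100
    print("shift cm",sh.round(2),"turn",best[1].round(3),"| t",round(float(o["t"]),2),"F",np.round(o["force"],2),"tau",np.round(o["torque"],3),"w",round(float(o["gripper_width"]),4),"ff",np.round(o["finger_force"],1))
def gp():
    o=telemetry.get_obs(); R=Ro.from_rotvec(o["ee_rot"]); return o["tool_pos"]+.065*R.as_matrix()[:,2]
E
python3 - <<'E'
from h import *
c=np.array([.5074,-.2711,.07]);yaw=.17
g=c-.04*np.array([np.cos(yaw),np.sin(yaw),0])
print(g); go(g+[0,0,.09],yaw); go(g,yaw)
o=telemetry.get_obs();print(Ro.from_rotvec(o["ee_rot"]).as_matrix().round(3),o["joint_pos"])
E
```

```text
[ 0.46797661 -0.27786729  0.07      ]
shift cm [ 23.36 -78.88  -8.14] turn [-0.039 -0.352  0.561] | t 0.3 F [-0.53 -0.58 -0.89] tau [-0.017 -0.046 -0.002] w 0.093 ff 0.0
shift cm [ 23.36 -78.88 -17.14] turn [-0.039 -0.352  0.561] | t 0.3 F [-0.53 -0.58 -0.89] tau [-0.017 -0.046 -0.002] w 0.093 ff 0.0
[[-0.922  0.386 -0.   ]
 [ 0.386  0.922 -0.001]
 [ 0.    -0.001 -1.   ]] [ 9.71210158e-01  2.58883847e-01  1.53533966e+00 -2.37430125e-05
  1.34799227e+00 -2.02802003e-01]
```

Request:
jog_arm(
  plan="4 -6 0 0 0 0.07; 7 -12 0 0 0 0.14; 10 -18 0 0 0 0.2; 12 -24 0 0 -0.05 0.26; 14 -30 0 0 -0.1 0.32; 15 -36 0 0 -0.15 0.38; 17 -42 0 -0.02 -0.2 0.44; 18 -48 0 -0.02 -0.25 0.5",
  claw=5,
  squeeze=50,
)

```text
t: 1.3
tool_pos: [0.3886, 0.0482, 0.3032]
ee_rot: [-0.148, 2.893, 0.041]
force: [0.8, 0.4, -0.2]
gripper_width: 0.0503
finger_force: 0.0
```

Run:
```python
from h import *
go([.468,-.2779,.16],.17); print(telemetry.get_obs()["joint_pos"])
```

```text
shift cm [  5.75 -32.98  -8.21] turn [-0.001 -0.105  0.065] | t 1.3 F [ 0.77  0.38 -0.21] tau [0.021 0.12  0.007] w 0.0503 ff 0.0
[-0.23637666 -0.17216886  2.01080364  0.10869279  1.07851243 -1.95024937]
```

Request:
jog_arm(
  plan="1 -6 -1 0 -0.02 0.01; 2 -12 -2 0 -0.04 0.03; 3 -18 -4 0 -0.06 0.04; 4.5 -24 -6 0 -0.08 0.05; 5.5 -30 -8 0 -0.1 0.065; 5.75 -33 -8.2 0 -0.105 0.065; 5.75 -33 -8.2 0 -0.105 0.065; 5.75 -33 -8.2 0 -0.105 0.065",
)

```text
t: 2.3
tool_pos: [0.4456, -0.2793, 0.2205]
ee_rot: [-0.234, 2.787, 0.047]
force: [0.7, -1.0, 0.4]
gripper_width: 0.05
finger_force: 0.0
```

Run:
```python
from h import *
o=telemetry.get_obs();F0=[]
for i in range(6):
    c=cam("top"); F0.append(telemetry.get_obs()["force"])
print("base force",np.mean(F0,0),np.std(F0,0))
go([.468,-.2779,.07],.17);print(gp())
r=lambda im,x0,y0,w,h,W,H:cv2.resize(im[y0:y0+h,x0:x0+w],(W,H),interpolation=cv2.INTER_CUBIC)
s=cam("scene")["color"]
cv2.imwrite("pics/d.png",np.hstack([r(c["color"],330,160,66,99,400,600),r(s,190,150,66,99,400,600)]))
```

```text
base force [ 0.03193299 -0.06533427 -0.05874839] [0.27589293 0.24395103 0.3974988 ]
shift cm [-0.   -0.25 -9.01] turn [-0.002 -0.003  0.   ] | t 2.6 F [0.15 0.19 0.08] tau [0.06  0.231 0.026] w 0.0497 ff 0.0
[ 0.46784172 -0.27524242  0.16000562]
```

View pics/d.png

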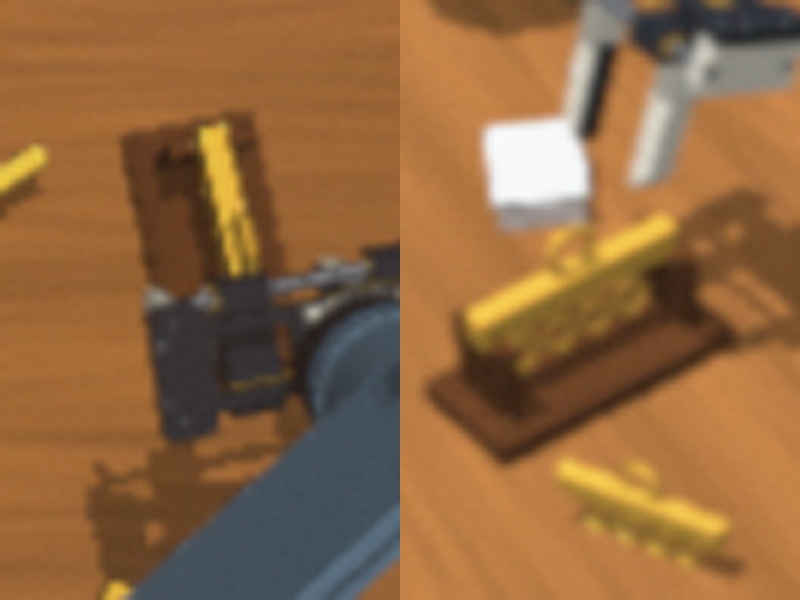

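Crop d: the gripper is over the bar's robot-side end, with the bar between the fingers (about (240,270) in the left half). I go down, then close.

Request:
jog_arm(
  plan="0 -0.25 -3 0 0 0; 0 -0.25 -6 0 0 0; 0 -0.25 -8 0 0 0; 0 -0.25 -9 0 0 0; 0 -0.25 -9 0 0 0; 0 -0.25 -9 0 0 0",
)

```text
t: 3.4
tool_pos: [0.4463, -0.2829, 0.1315]
ee_rot: [-0.235, 2.786, 0.044]
force: [0.6, 0.4, 0.3]
gripper_width: 0.05
finger_force: 0.0
```

```bash
cat >> h.py <<'E'
def favg(n=10):
    F=[];Q=[]
    for i in range(n): cam("scene"); o=telemetry.get_obs(); F.append(o["force"]);Q.append(o["torque"])
    return np.mean(F,0).round(3),np.mean(Q,0).round(3)
E
python3 - <<'E'
from h import *
print(gp(),favg(8)); go([.468,-.2779,.07],.17)
E
```

```text
[ 0.46810327 -0.27910784  0.07041376] (array([-0.013,  0.12 , -0.146]), array([0.029, 0.179, 0.021]))
shift cm [0.01 0.1  0.01] turn [-0.002 -0.003  0.002] | t 3.8 F [-0.48  0.92 -0.03] tau [0.04  0.217 0.017] w 0.0499 ff 0.0
```

Request:
jog_arm(
  plan="0 0 0 0 0 0; 0 0 0 0 0 0; 0 0 0 0 0 0; 0 0 0 0 0 0",
  claw=0.5,
  squeeze=50,
)

```text
t: 4.3
tool_pos: [0.4458, -0.2822, 0.1306]
ee_rot: [-0.235, 2.787, 0.047]
force: [0.1, 1.0, 2.9]
gripper_width: 0.0158
finger_force: 49.9
```

Request:
jog_arm(
  plan="0 0 0.5 0 0 0; 0 0 2 0 0 0; 0 0 4 0 0 0; 0 0 6.5 0 0 0; 0 0 9 0 0 0; 0 0 11 0 0 0; 0 0 12 0 0 0; 0 0 12 0 0 0",
)

```text
t: 5.3
tool_pos: [0.4459, -0.2827, 0.2515]
ee_rot: [-0.235, 2.786, 0.043]
force: [-0.3, -0.7, -4.0]
gripper_width: 0.0158
finger_force: 49.9
```

Run:
```python
from h import *
print(favg(16),gp())
g=np.array([.557,.159,.188])-np.r_[.04*np.cos(.07),.04*np.sin(.07),0]
n=np.array([-np.sin(.07),np.cos(.07),0])
print(g); go(g-.06*n,.07)
T=cam("top");S=cam("scene")
cv2.imwrite("pics/e.png",np.hstack([cv2.resize(T["color"][150:249,330:396],(400,600),interpolation=2),cv2.resize(S["color"][120:219,190:256],(400,600),interpolation=2)]))
```

```text
(array([ 0.231, -0.23 , -3.947]), array([-0.064,  0.537, -0.005])) [ 0.46763318 -0.27866233  0.18955564]
[0.51709796 0.15620229 0.188     ]
shift cm [ 5.32 37.73 -0.16] turn [-0.003 -0.003 -0.098] | t 6.1 F [ 0.11  0.44 -3.8 ] tau [-0.068  0.565 -0.074] w 0.0157 ff 49.9
```

Request:
jog_arm(
  plan="0.5 2 0 0 0 -0.01; 1 6 0 0 0 -0.02; 2 11 0 0 0 -0.03; 2.5 16 0 0 0 -0.05; 3.5 21 0 0 0 -0.06; 4 26 0 0 0 -0.07; 4.5 30 0 0 0 -0.08; 5 32 0 0 0 -0.098",
)

```text
t: 7.2
tool_pos: [0.4953, 0.0398, 0.2507]
ee_rot: [-0.099, 2.794, 0.023]
force: [0.6, -0.3, -3.1]
gripper_width: 0.0158
finger_force: 49.9
```

Request:
jog_arm(
  plan="0.3 2 0 0 0 0; 0.3 3.5 0 0 0 0; 0.3 4 0 0 0 0; 0.3 4 0 0 0 0; 0.3 4 0 0 0 0; 0.3 4 0 0 0 0; 0.3 4 0 0 0 0; 0.3 4 0 0 0 0",
)

```text
t: 8.2
tool_pos: [0.4989, 0.0772, 0.2507]
ee_rot: [-0.097, 2.794, 0.021]
force: [-0.4, 1.2, -3.7]
gripper_width: 0.0157
finger_force: 49.9
```

Run:
```python
from h import *
print(gp()); go([.5171,.1562,.188],.07)
T=cam("top");S=cam("scene")
P=proj(S,[.557,.12,.2])[0].astype(int);Q=proj(T,[.557,.12,.2])[0].astype(int);print(P,Q)
r=lambda im,p:cv2.resize(im[p[1]-40:p[1]+40,p[0]-30:p[0]+30],(400,533),interpolation=cv2.INTER_CUBIC)
cv2.imwrite("pics/f.png",np.hstack([r(T["color"],Q),r(S["color"],P)]))
```

```text
[0.52092363 0.07896523 0.18955656]
shift cm [-0.4   7.74 -0.16] turn [-0.003 -0.003  0.   ] | t 8.2 F [-0.41  1.16 -3.65] tau [-0.046  0.52   0.003] w 0.0157 ff 49.9
[261 242] [254 182]
```

View pics/f.png

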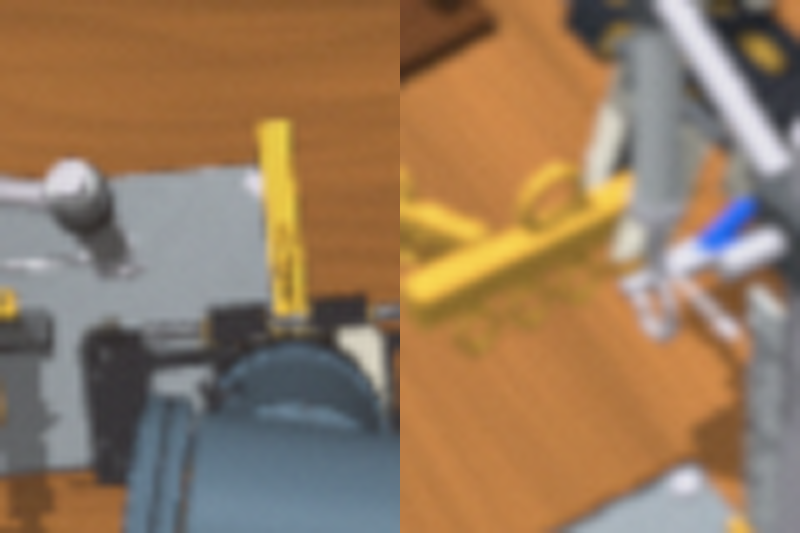

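Crop f: the casting hangs level in the gripper at the -y side of the hook. The loop's hole is at about (552,195) in the right half, with the hook bowl at about (655,325), tip (632,285). I compare these with the model projections.

Run:
```python
from h import *
T=cam("top");S=cam("scene")
P=np.array([261,242]);Q=np.array([254,182]);k=400/60
def cs(X): u=(proj(S,X)[0]+.5-(P-[30,40]))*k-.5; return (u+[400,0]).round(1)
def ct(X): return ((proj(T,X)[0]+.5-(Q-[30,40]))*k-.5).round(1)
def inv(u,v,c):
    if u>=400: return ((u-400+.5)/k+P[0]-30-.5,(v+.5)/k+P[1]-40-.5)
    return ((u+.5)/k+Q[0]-30-.5,(v+.5)/k+Q[1]-40-.5)
d=np.array([np.cos(.07),np.sin(.07),0])
g=np.array([.5209,.0790,.1896]);c=g+.04*d
for n,X in(("far end top",c+.07*d+[0,0,.01]),("loop outer top",c+[0,0,.04]),("hole centre",c+[0,0,.0225])): print(n,cs(X),ct(X))
b=np.array([.557,.159,.2045]);n=np.array([-d[1],d[0],0])
for m,X in(("bowl",b),("hook underside",b-[0,0,.005]),("tip",b-.0105*n+[0,0,.011]),("shank",b+.009*n+[0,0,.011]),("pointer",b+.056*n+[0,0,.0405]),("tubebottom",b+[0,0,.0655]),("tube top",b+[0,0,.2175]),("ruletop",b+.078*n+[0,0,.0755])): print(m,cs(X),ct(X))
e=onz(T,*inv(275,121,T),.2);print(e, onz(T,*inv(289,266,T),.2))
```

```text
far end top [407.8 286.9] [272.9 121.1]
loop outer top [549.8 167.1] [283.1 251.9]
hole centre [550.6 198. ] [284.6 258.2]
bowl [652.8 321.9] [125.5 272.3]
hook underside [652.8 330.6] [126.5 274. ]
tip [638.  287.3] [145.1 266.5]
shank [665.7 315.8] [104.6 270.3]
pointer [735.8 333.8] [ -1.8 269.1]
tubebottom [653.1 203.8] [111.9 248.8]
tube top [ 653.9 -104.3] [ 74.6 183.9]
ruletop [772. 303.] [-60.5 260.7]
[0.63055528 0.08563485 0.2       ] [0.55901903 0.08017178 0.2       ]
```

Request:
jog_arm(
  plan="-0.2 1 -0.2 0 0 0; -0.4 2.5 -0.5 0 0 0; -0.4 4 -0.5 0 0 0; -0.4 5 -0.5 0 0 0; -0.4 5.4 -0.5 0 0 0; -0.4 5.4 -0.5 0 0 0; -0.4 5.4 -0.5 0 0 0",
)

```text
t: 9.28
tool_pos: [0.495, 0.1312, 0.2457]
ee_rot: [-0.097, 2.794, 0.021]
force: [0.3, 0.3, -3.4]
gripper_width: 0.0157
finger_force: 49.9
```

Run:
```python
from h import *
G=[]
for i in range(8): S=cam("scene"); G.append(gp())
G=np.mean(G,0);print(G); go([.5171,.1562,.185],.07)
T=cam("top")
u=lambda im,p,a,b:cv2.resize(im[p[1]-b:p[1]+b,p[0]-a:p[0]+a],(400,533),interpolation=cv2.INTER_CUBIC)
cv2.imwrite("pics/g.png",np.hstack([u(T["color"],(248,182),24,32),u(S["color"],(270,242),24,32)]))
k=400/48;d=np.array([np.cos(.07),np.sin(.07),0]);n=np.array([-d[1],d[0],0]);c=G+.04*d;b=np.array([.557,.159,.2045])
for m,X in(("loop top",c+[0,0,.04]),("hole c",c+[0,0,.0225]),("far end top",c+.07*d+[0,0,.01]),("bowl",b),("tip",b-.0105*n+[0,0,.011])):
    print(m,((proj(S,X)[0]+.5-[246,210])*k-.5+[400,0]).round(),((proj(T,X)[0]+.5-[224,150])*k-.5).round())
```

```text
[0.51697371 0.13289858 0.18457323]
shift cm [-0.    2.33  0.04] turn [-0.003 -0.003 -0.   ] | t 9.68 F [-0.19  0.71 -3.5 ] tau [ 0.005  0.555 -0.018] w 0.0156 ff 49.9
loop top [555. 247.] [213. 264.]
hole c [555. 286.] [217. 272.]
far end top [374. 402.] [204. 101.]
bowl [591. 336.] [157. 274.]
tip [573. 293.] [182. 267.]
```

View pics/g.png

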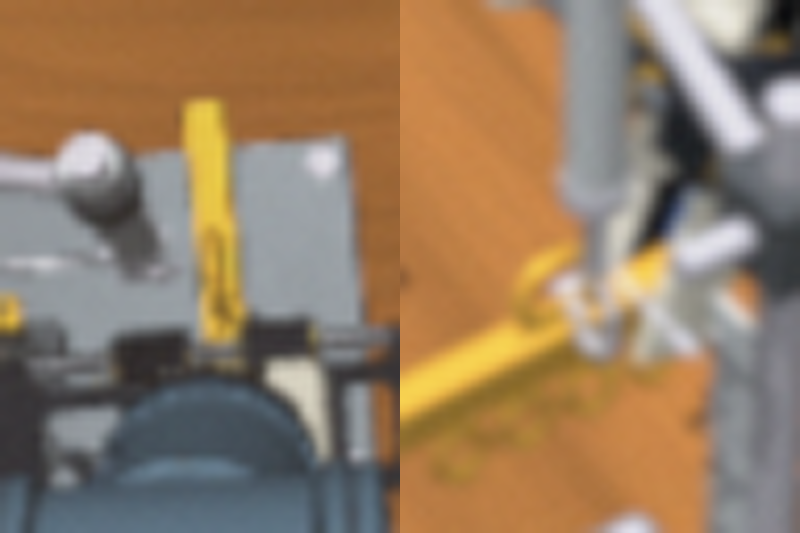

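Crop g: the loop (hole about (553,285)) is about 23 mm short of the hook, with the tip at the hole's height (568,287). I slide it in slowly.

Request:
jog_arm(
  plan="0 0.3 0 0 0 0; 0 0.6 0 0 0 0; 0 0.9 0 0 0 0; 0 1.2 0 0 0 0; 0 1.2 0 0 0 0; 0 1.2 0 0 0 0",
)

```text
t: 10.48
tool_pos: [0.4949, 0.1435, 0.2457]
ee_rot: [-0.098, 2.794, 0.021]
force: [-0.1, 1.2, -3.6]
gripper_width: 0.0159
finger_force: 49.9
```

```bash
python3 -c "
from h import *
print(favg(8),gp())"
```

```text
(array([-0.213,  0.211, -4.034]), array([-0.022,  0.543, -0.007])) [0.51694076 0.14513384 0.18455639]
```

Request:
jog_arm(
  plan="0 0.2 0 0 0 0; 0 0.4 0 0 0 0; 0 0.6 0 0 0 0; 0 0.8 0 0 0 0; 0 0.95 0 0 0 0; 0 1.1 0 0 0 0; 0 1.1 0 0 0 0; 0 1.1 0 0 0 0",
)

```text
t: 11.88
tool_pos: [0.4949, 0.1544, 0.2457]
ee_rot: [-0.097, 2.794, 0.021]
force: [-0.3, 0.8, -4.7]
gripper_width: 0.0162
finger_force: 49.9
```

```bash
python3 -c "
from h import *
print(favg(12),gp())"
```

```text
(array([-0.018, -0.144, -3.847]), array([-0.006,  0.529, -0.011])) [0.51690701 0.15618298 0.18454393]
```

Request:
jog_arm(
  plan="0 0 -0.3 0 0 0; 0 0 -0.6 0 0 0; 0 0 -0.9 0 0 0; 0 0 -1.2 0 0 0; 0 0 -1.5 0 0 0; 0 0 -1.8 0 0 0; 0 0 -2.1 0 0 0; 0 0 -2.4 0 0 0",
)

```text
t: 13.48
tool_pos: [0.495, 0.1545, 0.2216]
ee_rot: [-0.097, 2.794, 0.021]
force: [-0.5, 0.7, -3.2]
gripper_width: 0.0155
finger_force: 49.9
```

```bash
python3 -c "
from h import *
print(favg(16),gp())"
```

```text
(array([-0.409,  0.212, -3.178]), array([0.006, 0.504, 0.022])) [0.51693157 0.15619876 0.16057819]
```

Request:
jog_arm(
  plan="0 0 -0.3 0 0 0; 0 0 -0.6 0 0 0; 0 0 -0.9 0 0 0; 0 0 -1.2 0 0 0; 0 0 -1.5 0 0 0; 0 0 -1.8 0 0 0; 0 0 -2.1 0 0 0; 0 0 -2.4 0 0 0",
)

```text
t: 15.28
tool_pos: [0.4951, 0.1545, 0.1977]
ee_rot: [-0.097, 2.793, 0.022]
force: [-0.3, 0.8, -1.4]
gripper_width: 0.0154
finger_force: 49.9
```

```bash
python3 -c "
from h import *
print(favg(16),gp())"
```

```text
(array([ 0.508,  0.434, -1.395]), array([0.09 , 0.228, 0.06 ])) [0.51696876 0.15620698 0.1365891 ]
```

Request:
jog_arm(
  plan="0 0 -0.3 0 0 0; 0 0 -0.6 0 0 0; 0 0 -0.9 0 0 0; 0 0 -1.2 0 0 0; 0 0 -1.5 0 0 0; 0 0 -1.7 0 0 0; 0 0 -1.7 0 0 0; 0 0 -1.7 0 0 0",
)

```text
t: 17.08
tool_pos: [0.495, 0.1545, 0.1808]
ee_rot: [-0.097, 2.794, 0.022]
force: [0.5, 1.0, -0.2]
gripper_width: 0.0157
finger_force: 49.9
```

```bash
python3 -c "
from h import *
print(favg(40),gp())"
```

```text
(array([1.046, 0.727, 0.078]), array([0.102, 0.057, 0.054])) [0.51692151 0.15620129 0.11955251]
```

Request:
jog_arm(
  plan="0.05 0.03 0 0 0 0; 0.1 0.05 0.05 0 0 0; 0.15 0.07 0.1 0 0 0; 0.2 0.07 0.1 0 0 0; 0.24 0.07 0.1 0 0 0; 0.24 0.07 0.1 0 0 0",
)

```text
t: 19.82
tool_pos: [0.4971, 0.1553, 0.1815]
ee_rot: [-0.098, 2.794, 0.022]
force: [-3.5, -0.2, 0.5]
gripper_width: 0.0159
finger_force: 49.9
```

```bash
python3 -c "
from h import *
print(favg(40),gp())"
```

```text
(array([-3.295,  1.559, -0.244]), array([0.188, 0.607, 0.151])) [0.51929063 0.15690567 0.12054085]
```

Request:
jog_arm(
  plan="-0.05 0 0 0 0 0; -0.1 -0.03 0 0 0 0; -0.15 -0.05 0 0 0 0; -0.18 -0.07 0 0 0 0; -0.18 -0.07 0 0 0 0",
)

```text
t: 22.45
tool_pos: [0.4963, 0.1545, 0.1822]
ee_rot: [-0.097, 2.792, 0.022]
force: [1.4, 3.2, 0.0]
gripper_width: 0.0158
finger_force: 49.9
```

```bash
python3 -c "
from h import *
print(favg(30),gp())"
```

```text
Traceback (most recent call last):
  File "h.py", line 31, in favg
    for i in range(n): cam("scene"); o=telemetry.get_obs(); F.append(o["force"]);Q.append(o["torque"])
                       ~~~^^^^^^^^^
  File "h.py", line 4, in cam
    c=viewer.read_camera(n); return c
ValueError: 200 camera calls are used up
```

```bash
python3 -c "
from h import *
o=telemetry.get_obs();print(o['t'],o['force'],o['torque'],gp(),o['joint_pos'])"
```

```text
23.25 [ 2.72591369  1.91534362 -0.21771933] [ 0.22108422 -0.07894431  0.15557672] [0.51757711 0.1561515  0.12057406] [ 0.08889063  0.19162385  2.00620234 -0.00619697  0.59740854 -1.54706739]
```

Request:
jog_arm(
  plan="0 0 0 0 0 0",
)

```text
t: 23.38
tool_pos: [0.4955, 0.1544, 0.1817]
ee_rot: [-0.097, 2.794, 0.021]
force: [2.3, 1.8, -0.1]
gripper_width: 0.0157
finger_force: 49.9
```

Request:
jog_arm(
  plan="0 0 0 0 0 0",
)

```text
t: 23.5
tool_pos: [0.4955, 0.1544, 0.1817]
ee_rot: [-0.097, 2.794, 0.021]
force: [1.1, 2.4, 0.0]
gripper_width: 0.0155
finger_force: 49.9
```

Request:
jog_arm(
  plan="0 0 0 0 0 0",
)

```text
t: 23.62
tool_pos: [0.4955, 0.1544, 0.1817]
ee_rot: [-0.097, 2.794, 0.021]
force: [2.6, 2.1, 0.8]
gripper_width: 0.0153
finger_force: 49.9
```

Request:
jog_arm(
  plan="0 0 0 0 0 0",
)

```text
t: 23.75
tool_pos: [0.4955, 0.1544, 0.1817]
ee_rot: [-0.097, 2.794, 0.021]
force: [2.3, 1.4, -0.9]
gripper_width: 0.0156
finger_force: 49.9
```

Request:
jog_arm(
  plan="0.03 0 0 0 0 0; 0.07 0 0 0 0 0; 0.07 0 0 0 0 0",
)

```text
t: 24.12
tool_pos: [0.4957, 0.1545, 0.1813]
ee_rot: [-0.098, 2.795, 0.021]
force: [0.1, 2.3, -0.6]
gripper_width: 0.0155
finger_force: 49.9
```

Request:
jog_arm(
  plan="0 0 0 0 0 0",
)

```text
t: 24.25
tool_pos: [0.4958, 0.1545, 0.1814]
ee_rot: [-0.098, 2.795, 0.021]
force: [-0.1, 1.1, -0.6]
gripper_width: 0.0156
finger_force: 49.9
```

Request:
jog_arm(
  plan="0 0.04 0 0 0 0; 0 0.07 0 0 0 0; 0 0.07 0 0 0 0",
)

```text
t: 24.62
tool_pos: [0.496, 0.155, 0.1815]
ee_rot: [-0.097, 2.794, 0.021]
force: [-1.6, -0.4, -1.0]
gripper_width: 0.0151
finger_force: 49.9
```

Request:
jog_arm(
  plan="0 0 0 0 0 0",
)

```text
t: 24.75
tool_pos: [0.496, 0.1551, 0.1816]
ee_rot: [-0.097, 2.794, 0.021]
force: [-1.6, -0.6, -0.7]
gripper_width: 0.0155
finger_force: 49.9
```

```bash
python3 -c "
from h import *
o=telemetry.get_obs();print(o['t'],o['force'],o['torque'],gp())"
```

```text
24.75 [-1.64877593 -0.58649883 -0.68367145] [-0.08558001  0.33720691 -0.10066052] [0.51801155 0.15681144 0.12042923]
```

Request:
jog_arm(
  plan="-0.02 -0.01 0 0 0 0; -0.04 -0.02 0 0 0 0; -0.04 -0.02 0 0 0 0",
)

```text
t: 25.12
tool_pos: [0.4959, 0.155, 0.1818]
ee_rot: [-0.097, 2.794, 0.022]
force: [-0.3, 0.3, 0.2]
gripper_width: 0.0156
finger_force: 49.9
```

Request:
jog_arm(
  plan="0 0 0 0 0 0; 0 0 0 0 0 0; 0 0 0 0 0 0",
  squeeze=20,
)

```text
t: 25.5
tool_pos: [0.4959, 0.1551, 0.1818]
ee_rot: [-0.098, 2.794, 0.022]
force: [-0.8, 1.2, -0.4]
gripper_width: 0.016
finger_force: 20.0
```

Request:
jog_arm(
  plan="0 0 0 0 0 0; 0 0 0 0 0 0; 0 0 0 0 0 0",
  squeeze=8,
)

```text
t: 25.88
tool_pos: [0.4959, 0.155, 0.1818]
ee_rot: [-0.098, 2.794, 0.022]
force: [0.3, 2.6, -0.0]
gripper_width: 0.0159
finger_force: 8.0
```

Request:
jog_arm(
  plan="0 0 0 0 0 0; 0 0 0 0 0 0; 0 0 0 0 0 0; 0 0 0 0 0 0",
  squeeze=3,
)

```text
t: 26.38
tool_pos: [0.4959, 0.1549, 0.1817]
ee_rot: [-0.097, 2.794, 0.021]
force: [0.8, 0.3, 0.3]
gripper_width: 0.0156
finger_force: 3.0
```

```bash
python3 -c "
from h import *
o=telemetry.get_obs();print(o['t'],o['force'],o['torque'],gp())"
```

```text
26.375 [0.76652913 0.34359249 0.33996225] [0.14305745 0.17901772 0.11587658] [0.51786586 0.15667484 0.12056327]
```

Request:
jog_arm(
  plan="0 0 0 0 0 0; 0 0 0 0 0 0; 0 0 0 0 0 0; 0 0 0 0 0 0; 0 0 0 0 0 0; 0 0 0 0 0 0; 0 0 0 0 0 0; 0 0 0 0 0 0",
  claw=5,
)

```text
t: 27.38
tool_pos: [0.4958, 0.155, 0.1817]
ee_rot: [-0.097, 2.794, 0.022]
force: [0.4, -0.2, 0.4]
gripper_width: 0.0497
finger_force: 0.0
```

```bash
python3 -c "
from h import *
o=telemetry.get_obs();print(o['t'],o['force'],o['torque'],gp(),Ro.from_rotvec(o['ee_rot']).as_matrix()[:,2])
go([.5,.2357,.14],.07,30)"
```

```text
27.375 [ 0.39853053 -0.16312219  0.35386777] [0.03506575 0.18026925 0.00635599] [0.51778681 0.1567083  0.12054578] [ 0.33831957  0.02673918 -0.94065131]
shift cm [-2.82  7.85  1.46] turn [ 0.009 -0.177 -0.001] | t 27.38 F [ 0.4  -0.16  0.35] tau [0.035 0.18  0.006] w 0.0497 ff 0.0
```

Request:
jog_arm(
  plan="-0.3 0 0.9 0 0 0; -1 -0.1 2.8 0 0 0; -1.7 -0.1 4.7 0 0 0; -2.5 -0.1 6 0 0 0; -4 -0.1 7 0 0 0; -6 0 7.5 0 0 0; -6 0 7.5 0 0 0; -6 0 7.5 0 0 0",
)

```text
t: 28.38
tool_pos: [0.4363, 0.155, 0.257]
ee_rot: [-0.098, 2.793, 0.021]
force: [-0.0, -0.1, 0.4]
gripper_width: 0.05
finger_force: 0.0
```

```bash
cat >> h.py <<'E'
TOP=dict(fx=425.187,fy=425.187,cx=278.802,cy=210.765,cam_to_world=np.array([[-0.022,-0.995,0.099,0.328],[-1.0,0.023,0.008,0.034],[-0.01,-0.099,-0.995,1.556],[0,0,0,1]]))
E
python3 - <<'E'
from h import *
pa=lambda u,v:(195+(u+.5)/8-.5,165+(v+.5)/8-.5)
for v in(268,299,330): print(onz(TOP,*pa(218,v),.14))
k=onz(TOP,*pa(218,299),.14)
# touch pose: tip lowest corner 5 mm robot-side of the knob's middle, lean 15, reach .084
l=np.deg2rad(15);d=np.array([np.cos(.07),np.sin(.07),0])
tip=k+d*(-.005+.0075*np.cos(l)); tip[2]=.14+.007+.0075*np.sin(l)
print("tip at contact if z=.14:",tip); go(tip+[0,0,.03],.07,15,.084)
E
```

```text
[0.51620093 0.23602555 0.14      ]
[0.50308058 0.23614106 0.14      ]
[0.48998409 0.23625635 0.14      ]
tip at contact if z=.14: [0.50531953 0.23629804 0.14894114]
shift cm [4.73 7.98 0.31] turn [-0.009  0.085 -0.   ] | t 28.38 F [-0.02 -0.06  0.4 ] tau [0.103 0.179 0.006] w 0.05 ff 0.0
```

Request:
jog_arm(
  plan="0 3 0.3 0 0.03 0; 0 6 0.3 0 0.06 0; 0 8 0.3 0 0.085 0; 2 8 0.3 -0.01 0.085 0; 4 8 0.3 -0.01 0.085 0; 4.7 8 0.3 -0.01 0.085 0; 4.7 8 0.3 -0.01 0.085 0; 4.7 8 0.3 -0.01 0.085 0",
  claw=0,
)

```text
t: 29.38
tool_pos: [0.4824, 0.2346, 0.2595]
ee_rot: [-0.1, 2.88, 0.012]
force: [0.0, -0.8, -0.5]
gripper_width: 0.0006
finger_force: 0.0
```

Request:
jog_arm(
  plan="0 0 -0.5 0 0 0; 0 0 -1 0 0 0; 0 0 -1.5 0 0 0; 0 0 -1.8 0 0 0; 0 0 -1.8 0 0 0",
)

```text
t: 30.0
tool_pos: [0.4827, 0.2349, 0.2413]
ee_rot: [-0.101, 2.88, 0.012]
force: [-0.4, 0.3, -0.0]
gripper_width: 0.0005
finger_force: 0.0
```

Request:
jog_arm(
  plan="0 0 -0.1 0 0 0; 0 0 -0.3 0 0 0; 0 0 -0.4 0 0 0; 0 0 -0.4 0 0 0",
)

```text
t: 30.5
tool_pos: [0.4828, 0.235, 0.2376]
ee_rot: [-0.101, 2.879, 0.012]
force: [0.4, 0.1, 1.0]
gripper_width: 0.0004
finger_force: 0.0
```

```bash
cat >> h.py <<'E'
def low():
    o=telemetry.get_obs(); M=Ro.from_rotvec(o["ee_rot"]).as_matrix(); tip=o["tool_pos"]+.084*M[:,2]
    x=M[:,0]; c=tip-.0075*np.abs(x[2])*np.array([0,0,1])
    print("t",o["t"],"tip",tip.round(4),"low z",c[2].round(4),"F",np.round(o["force"],2),"w",o["gripper_width"],"z-axis",M[:,2].round(3))
E
python3 -c "
from h import *
low()"
```

```text
t 30.5 tip [0.5044 0.2364 0.1565] low z 0.1545 F [0.45 0.12 1.01] w 0.00038485977735946964 z-axis [ 0.257  0.017 -0.966]
```

Request:
jog_arm(
  plan="0 0 -0.15 0 0 0; 0 0 -0.3 0 0 0; 0 0 -0.3 0 0 0",
)

```text
t: 30.88
tool_pos: [0.4827, 0.2349, 0.2345]
ee_rot: [-0.101, 2.88, 0.012]
force: [0.4, 0.4, 0.4]
gripper_width: 0.0007
finger_force: 0.0
```

Request:
jog_arm(
  plan="0 0 -0.1 0 0 0; 0 0 -0.2 0 0 0; 0 0 -0.2 0 0 0",
)

```text
t: 31.25
tool_pos: [0.4827, 0.235, 0.2326]
ee_rot: [-0.101, 2.879, 0.012]
force: [0.8, 0.0, 0.0]
gripper_width: 0.0006
finger_force: 0.0
```

Request:
jog_arm(
  plan="0 0 -0.1 0 0 0; 0 0 -0.2 0 0 0; 0 0 -0.2 0 0 0",
)

```text
t: 31.62
tool_pos: [0.4828, 0.2349, 0.2306]
ee_rot: [-0.101, 2.879, 0.012]
force: [0.2, -0.9, -0.1]
gripper_width: 0.0004
finger_force: 0.0
```

```bash
python3 -c "
from h import *
low()"
```

```text
t 31.625 tip [0.5043 0.2364 0.1494] low z 0.1475 F [ 0.17 -0.92 -0.13] w 0.0003888802125149015 z-axis [ 0.257  0.017 -0.966]
```

Request:
jog_arm(
  plan="0 0 -0.1 0 0 0; 0 0 -0.2 0 0 0; 0 0 -0.2 0 0 0",
)

```text
t: 32.0
tool_pos: [0.4829, 0.235, 0.2288]
ee_rot: [-0.101, 2.879, 0.012]
force: [-0.3, -0.2, 1.2]
gripper_width: 0.0005
finger_force: 0.7
```

Request:
jog_arm(
  plan="0 0 -0.1 0 0 0; 0 0 -0.2 0 0 0; 0 0 -0.2 0 0 0",
)

```text
t: 32.38
tool_pos: [0.4829, 0.235, 0.2267]
ee_rot: [-0.101, 2.879, 0.012]
force: [0.5, 0.0, 2.6]
gripper_width: 0.0005
finger_force: 0.8
```

Request:
jog_arm(
  plan="0 0 -0.1 0 0 0; 0 0 -0.2 0 0 0; 0 0 -0.2 0 0 0",
)

```text
t: 32.75
tool_pos: [0.4829, 0.235, 0.2246]
ee_rot: [-0.101, 2.879, 0.012]
force: [-0.7, 0.3, 1.5]
gripper_width: 0.0005
finger_force: 0.7
```

```bash
python3 -c "
from h import *
low()"
```

```text
t 32.75 tip [0.5045 0.2364 0.1435] low z 0.1415 F [-0.73  0.25  1.46] w 0.0004783463605092177 z-axis [ 0.257  0.017 -0.966]
```

Request:
jog_arm(
  plan="0 0 1.5 0 0 0; 0.3 0 3.2 0 0 0; 0.3 0 3.2 0 0 0; 0.3 0 3.2 0 0 0; 0.3 0 3.2 0 0 0",
  claw=3.5,
)

```text
t: 33.38
tool_pos: [0.4853, 0.2348, 0.256]
ee_rot: [-0.101, 2.881, 0.011]
force: [-0.3, -1.1, -0.6]
gripper_width: 0.0348
finger_force: 0.0
```

Request:
jog_arm(
  plan="0 0 -1.5 0 0 0; 0 0 -3 0 0 0; 0 0 -4.5 0 0 0; 0 0 -5.5 0 0 0; 0 0 -5.9 0 0 0; 0 0 -5.9 0 0 0; 0 0 -5.9 0 0 0",
)

```text
t: 34.25
tool_pos: [0.4862, 0.2351, 0.1982]
ee_rot: [-0.101, 2.878, 0.012]
force: [0.3, -0.0, -0.1]
gripper_width: 0.0348
finger_force: 0.0
```

```bash
python3 -c "
from h import *
low();print(gp())"
```

```text
t 34.25 tip [0.5079 0.2365 0.1171] low z 0.1152 F [ 0.33 -0.04 -0.07] w 0.03475637501142733 z-axis [ 0.258  0.017 -0.966]
[0.50297904 0.23620421 0.13544615]
```

Request:
jog_arm(
  plan="0 0 0 0 0 0; 0 0 0 0 0 0; 0 0 0 0 0 0; 0 0 0 0 0 0",
  claw=0.8,
  squeeze=8,
)

```text
t: 34.75
tool_pos: [0.4859, 0.2346, 0.1979]
ee_rot: [-0.101, 2.879, 0.011]
force: [-0.3, -3.7, 1.5]
gripper_width: 0.0134
finger_force: 8.0
```

Request:
jog_arm(
  plan="0 0 0 0 0 0; 0 0 0 0 0 0",
)

```text
t: 35.0
tool_pos: [0.4859, 0.2347, 0.1978]
ee_rot: [-0.101, 2.879, 0.011]
force: [0.2, -3.8, 1.6]
gripper_width: 0.0136
finger_force: 8.0
```

Request:
jog_arm(
  plan="0 -0.1 0 0 0 0; 0 -0.1 0 0 0 0",
)

```text
t: 35.25
tool_pos: [0.4859, 0.2344, 0.1978]
ee_rot: [-0.101, 2.879, 0.013]
force: [0.1, 0.5, 1.3]
gripper_width: 0.0135
finger_force: 8.0
```

Request:
jog_arm(
  plan="0 0 0 0 0 0; 0 0 0 0 0 0",
  squeeze=15,
)

```text
t: 35.5
tool_pos: [0.4859, 0.2343, 0.1978]
ee_rot: [-0.101, 2.879, 0.013]
force: [0.9, 2.5, 1.0]
gripper_width: 0.0136
finger_force: 15.0
```

```bash
python3 -c "
from h import *
low();print(gp())"
```

```text
t 35.5 tip [0.5076 0.2358 0.1167] low z 0.1147 F [0.94 2.51 1.05] w 0.013590877992073 z-axis [ 0.258  0.018 -0.966]
[0.50266663 0.23548753 0.13500571]
```

Request:
jog_arm(
  plan="0 0 0.7 0 0 0; 0 0 1.6 0 0 0; 0 0 2.6 0 0 0; 0 0 3.6 0 0 0; 0 0 4.6 0 0 0; 0 0 5.5 0 0 0; 0 0 6 0 0 0; 0 0 6 0 0 0",
)

```text
t: 36.5
tool_pos: [0.4859, 0.2342, 0.2586]
ee_rot: [-0.101, 2.878, 0.013]
force: [0.9, 4.4, 2.1]
gripper_width: 0.0133
finger_force: 15.0
```

Request:
jog_arm(
  plan="0 0 0 0 0 0; 0 0 0 0 0 0",
)

```text
t: 36.75
tool_pos: [0.4859, 0.2342, 0.258]
ee_rot: [-0.101, 2.879, 0.013]
force: [1.6, 5.0, 2.3]
gripper_width: 0.0134
finger_force: 15.0
```

```bash
python3 -c "
from h import *
low();print(gp())"
```

```text
t 36.75 tip [0.5076 0.2357 0.1768] low z 0.1749 F [1.55 4.99 2.32] w 0.01336888916614551 z-axis [ 0.258  0.018 -0.966]
[0.50265591 0.23537133 0.19516921]
```

Request:
jog_arm(
  plan="0 0.06 0 0 0 0; 0 0.06 0 0 0 0; 0 0.06 0 0 0 0; 0 0.06 0 0 0 0",
  claw=3.5,
)

```text
t: 37.25
tool_pos: [0.4857, 0.2343, 0.2575]
ee_rot: [-0.101, 2.88, 0.011]
force: [0.0, 0.6, 0.1]
gripper_width: 0.0351
finger_force: 0.0
```

Request:
jog_arm(
  plan="-0.3 0 1.5 0 0 0; -0.3 0 3 0 0 0; -0.3 0 4.5 0 0 0; -0.3 0 4.5 0 0 0",
)

```text
t: 37.75
tool_pos: [0.4837, 0.2348, 0.305]
ee_rot: [-0.101, 2.875, 0.013]
force: [-0.3, 0.1, -0.2]
gripper_width: 0.0351
finger_force: 0.0
```

Request:
jog_arm(
  plan="0 0 0 0 0 0; 0 0 0 0 0 0; 0 0 -0.5 0 0 0; 0 0 -1 0 0 0; 0 0 -1 0 0 0",
  claw=0,
)

```text
t: 38.38
tool_pos: [0.4825, 0.2345, 0.2917]
ee_rot: [-0.101, 2.881, 0.011]
force: [-0.8, -0.2, -0.5]
gripper_width: 0.0002
finger_force: 0.0
```

```bash
python3 -c "
from h import *
low();print(gp())"
```

```text
t 38.375 tip [0.5039 0.2359 0.2105] low z 0.2086 F [-0.82 -0.24 -0.55] w 0.00018208548381261949 z-axis [ 0.256  0.017 -0.967]
[0.49907512 0.23555395 0.22890918]
```

Request:
jog_arm(
  plan="0 0 -0.2 0 0 0; 0 0 -0.4 0 0 0; 0 0 -0.5 0 0 0; 0 0 -0.5 0 0 0",
)

```text
t: 38.88
tool_pos: [0.4828, 0.2346, 0.2876]
ee_rot: [-0.101, 2.879, 0.012]
force: [-0.2, 0.1, -0.1]
gripper_width: 0.0003
finger_force: 0.0
```

Request:
jog_arm(
  plan="0 0 -0.1 0 0 0; 0 0 -0.1 0 0 0; 0 0 -0.1 0 0 0",
)

```text
t: 39.25
tool_pos: [0.4828, 0.2346, 0.2867]
ee_rot: [-0.101, 2.879, 0.012]
force: [-0.5, 0.1, 0.7]
gripper_width: 0.0002
finger_force: 0.0
```

Request:
jog_arm(
  plan="0 0 -0.05 0 0 0; 0 0 -0.05 0 0 0; 0 0 -0.05 0 0 0",
)

```text
t: 39.62
tool_pos: [0.4828, 0.2345, 0.2862]
ee_rot: [-0.101, 2.879, 0.012]
force: [-0.0, -0.8, 0.1]
gripper_width: -0.0001
finger_force: 0.0
```

Request:
jog_arm(
  plan="0 0 -0.05 0 0 0; 0 0 -0.05 0 0 0; 0 0 -0.05 0 0 0",
)

```text
t: 40.0
tool_pos: [0.4828, 0.2346, 0.2857]
ee_rot: [-0.101, 2.879, 0.012]
force: [0.0, 1.3, 0.4]
gripper_width: -0.0001
finger_force: 0.0
```

Request:
jog_arm(
  plan="0 0 -0.05 0 0 0; 0 0 -0.05 0 0 0; 0 0 -0.05 0 0 0",
)

```text
t: 40.38
tool_pos: [0.4828, 0.2346, 0.2852]
ee_rot: [-0.101, 2.879, 0.012]
force: [0.0, 0.2, 0.4]
gripper_width: 0.0005
finger_force: 0.0
```

Request:
jog_arm(
  plan="0 0 -0.05 0 0 0; 0 0 -0.05 0 0 0; 0 0 -0.05 0 0 0",
)

```text
t: 40.75
tool_pos: [0.4829, 0.2346, 0.2848]
ee_rot: [-0.101, 2.879, 0.012]
force: [0.0, -0.6, 1.1]
gripper_width: 0.0002
finger_force: 0.4
```

Request:
jog_arm(
  plan="0 0 -0.05 0 0 0; 0 0 -0.08 0 0 0; 0 0 -0.08 0 0 0",
)

```text
t: 41.12
tool_pos: [0.4829, 0.2346, 0.284]
ee_rot: [-0.101, 2.879, 0.012]
force: [-0.4, 0.9, 1.8]
gripper_width: 0.0003
finger_force: 1.0
```

Request:
jog_arm(
  plan="0 0 0.5 0 0 0; 0 0 1.5 0 0 0; -2 0 2 0 0 0; -5 0 2 0 0 0; -8 0 2 0 0 0; -8 0 2 0 0 0; -8 0 2 0 0 0; -8 0 2 0 0 0",
)

```text
t: 42.12
tool_pos: [0.4035, 0.2346, 0.3041]
ee_rot: [-0.101, 2.879, 0.012]
force: [0.2, 0.3, -0.1]
gripper_width: 0.0007
finger_force: 0.0
```

Request:
jog_arm(
  plan="0 0 0 0 0 0; 0 0 0 0 0 0; 0 0 0 0 0 0; 0 0 0 0 0 0; 0 0 0 0 0 0; 0 0 0 0 0 0",
)

```text
t: 42.88
tool_pos: [0.4028, 0.2346, 0.3039]
ee_rot: [-0.101, 2.879, 0.012]
force: [0.2, 0.8, -0.0]
gripper_width: 0.0002
finger_force: 0.0
```

```bash
python3 -c "
from h import *
print(arm.finish_job())"
```

```text
the job is handed in; nothing more can be done
None
```

I handed in the job at about 43 s: by wrist force and arm position the casting was released hanging on the hook, with the cursor index at about 194 mm against a worked-out pointer height of 193–195 mm. The camera calls ran out before I let go, so neither was checked by eye, and the hand-in reported no verdict.

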